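Tip a standing carton onto the mat

ROBOT

A 7-joint arm with a two-finger parallel gripper is mounted at the origin on a cart in front of the work surface, level with it; the furniture and walls round the work are solid. World frame = base frame: x ahead of the robot, y to its left, z up, the work surface at z = 0. Lengths are in m, angles in rad, forces in N, time in s.
With the tool pointing down it reaches from about 0.4 to 0.85 m from the base axis. Payload 4.5 kg.
Tool frame: the origin (TCP) lies midway between the tips of the shut fingers; the grasp point (between the pads) lies 19 mm behind it; z points along the fingers, y is the line along which they close (so a half turn about z gives the same grasp; the last joint's range is limited). The gripper opens to 88 mm and grips with 3 to 60 N. Pads are 18 mm wide; open, the fingers measure 123 mm over their backs; the gripper's body (75 mm by 187 mm) begins 45 mm behind the grasp point.
Start: joints at [-1.213, 0.689, -0.195, 1.565, 0.157, 0.902, -0.215], TCP at [0.199, 0.593, 0.239] pointing down, gripper open.
Joint ranges: [-3.01, 3.01], [-0.46, 2.08], [-1.47, 1.51], [0.13, 2.56], [-1, 4.14], [0.04, 2.09], [-2.66, 2.66]. Speed limits (rad/s): [2.57, 2.57, 3.14, 3.14, 3.14, 3.14, 3.14].

INTERFACE

Orientations are given as a unit quaternion [x, y, z, w].
In Python, from plant import get_state, viewer, workorder gives the robot as it stands. The module is installed in compiled form; this text tells all that it offers.
- The arm moves only by the tool step_arm, never from a script. Its argument "motion" is a list of rows, each an object of numbers: "wx", "wy", "wz": the turn, a rotation vector about the tool's x, y, z each as a share of 180 degrees, from -1 to 1; "dx", "dy", "dz": the shift along the tool's x, y, z each as a share of 8 cm, from -1 to 1; "claw": the finger opening in mm, from 0 to 88.1. A call has 1 to 8 rows; each row is the pose to reach, as a shift and turn from the pose commanded when the call began, along the tool's axes at that moment, turning the shorter way round; what a row does not reach only later rows make up. A row lasts 1/10 s, in which the tool goes at most 50 mm and 8.59 degrees, less where a joint would pass 70% of its speed; a pose out of reach is approached as far as the arm can. A call with a number of a shift or a turn outside -1 to 1 is refused whole. A call with a gripper value outside its range is refused whole. The fingers move at their own pace and stop on an object; "force" is the grip in N (left out, the last holds). Time passes only in rows, so rows that repeat a pose let the fingers close. It gives the time, the measured TCP pose, the force, the opening and the grip force at its end, in the units of the state.
- get_state(): the state, without advancing time (a new reading comes with each control period).
- viewer.snapshot(name): name is "side" or "top"; returns (picture, depth): 420x560x3 uint8, red, green, blue; 420x560 float32, m along the optical axis (not along the pixel's ray), 0 where there is no reading.
- viewer.calibration(name): a dict with "vfov" (degrees; the focal length in pixels is half the picture's height over the tangent of half this angle, whatever the lens; pixels are square), "cx", "cy" (the principal point, pixels), "dist_coeffs" ([k1, k2, p1, p2, k3] as OpenCV has them; the pictures are not rectified), "extrinsics" (4x4, takes a point from camera to world coordinates). Camera axes: x right, y down, z forward; pixel columns grow to the right and rows downward; lengths in m; the calibration is good to about 2 mm. A picture is of the moment at which its call begins. calibration takes no time and is no camera call.
- workorder.finish_job(): hands the job in; it is judged then, once.
The state is a dict: "clock": time; "q": joint angles; "qd": joint speeds; "joint_torque": joint torques, N m; "tool_pos": TCP position; "eef_rot": TCP orientation; "contact_force": force on the tool from outside, world axes, zero at the start; "moment": the same for the moment, N m; "opening": opening from 0.0 (shut) to 1.0 (fully open); "finger_force": force on a finger pad.
Only numpy, scipy, OpenCV 4.12 (cv2) and the standard library are available. Lean on these libraries where they do the work, as an engineer would, in place of code of your own. Each camera call takes 0.05 s, during which the arm holds its last target. There are 200 camera calls.

TASK

Lay the tall cardboard carton down on the rectangular cork mat so that it can be opened there: push it near its top, from the side away from that mat, so that it falls on its broad face towards the rectangular mat (not towards the round one), then push it along from its bottom end until the whole carton lies on the mat. Only push it and let it fall by itself: never grip, lower or lift it; leave the spice jar, the drinking glass and the steel tin standing where they are, and finish clear of everything.

Things in the scene. Friction and masses are not known exactly. Their poses are not given: they have to be found in the camera images.
- carton: the only tall plain cardboard carton, loose, closed, about 0.13 to 0.25 kg, 90 (its x) x 40 (its y, thickness) x 160 mm (its z, height). It starts upright on the worktop between the two mats, its two broad faces (90 x 160, looking along its +y and -y) towards the mats. Origin: centre of its underside; z points up when it stands and, once it lies, from its bottom end to its top end. Pushed high it tips over its bottom edge and falls freely; lying down it slides when pushed.
- carton_center (a point): centre of the carton's volume, 80 mm above its underside, axes as the carton
- corner_a (a point): carton outline corner, at mid-thickness: carton x -45, z 0 mm
- corner_b (a point): carton outline corner, at mid-thickness: carton x +45, z 0 mm
- corner_c (a point): carton outline corner, at mid-thickness: carton x -45, z 160 mm
- corner_d (a point): carton outline corner, at mid-thickness: carton x +45, z 160 mm
- mat: the rectangular cork mat, fixed to the worktop, 150 (its x) x 220 (its y) x 3 mm thick, with a small steel eyelet in one corner. It lies on one side of the carton, left or right, a short end 10 to 35 mm from the carton's broad face. Origin: centre of its underside, on the worktop; z up
- trivet: the round cork mat, 140 mm across, 3 mm thick, fixed to the worktop on the carton's other side; not to be used. Origin: centre of its underside
- spice_jar: spice jar with a dark lid, 41 mm across, 105 mm tall, loose, standing behind the carton; leave alone. Origin: centre of its underside
- tumbler: clear drinking glass, 81 mm across, 92 mm tall, loose, standing behind the carton; leave alone. Origin: centre of its underside
- tin: open grey steel tin, 71 mm across, 98 mm tall, loose, standing behind the carton; leave alone. Origin: centre of its underside
There are look-alikes about, which are no part of the job. Of the things shaped like the carton, the cardboard one is meant.

How it is judged:
By the outcome, as a careful person would: the job done as asked, in the order asked, and still so for the second after the job is handed in, with the robot touching nothing.
It also fails if it takes over 40 s, if anything falls off the work surface, if the arm or the gripper's body presses on something with over 40 N, if the wrist force passes 120 N, or if a joint passes its speed limit or range.

## Working session

There is one attempt and no reset: what is moved stays moved. The work goes in short steps, Python scripts to look and compute and a tool call to move; the robot and the scene stay as the last step left them, time stands still between calls to the robot, and variables do not carry over. Pictures are saved under pics/ and viewed, at most 10 in all, crops included, and the job is handed in when it is done.

Besides the shell and the picture viewer there is one more tool, called after ">>>" by a JSON object that holds its "fn" and its "kwargs", one argument or row to a line. step_arm: Moves the arm, as the interface text tells. Shift numbers are shares of 8 cm and turn numbers shares of 180 degrees, none past 1 either way. Its arguments: {"type":"object","properties":{"motion":{"type":"array","items":{"type":"object","properties":{"wx":{"type":"number","minimum":-1,"maximum":1},"wy":{"type":"number","minimum":-1,"maximum":1},"wz":{"type":"number","minimum":-1,"maximum":1},"dx":{"type":"number","minimum":-1,"maximum":1},"dy":{"type":"number","minimum":-1,"maximum":1},"dz":{"type":"number","minimum":-1,"maximum":1},"claw":{"type":"number"}}}},"force":{"type":"number"}},"required":["motion"]}

```bash
mkdir -p pics; cat > h.py <<'E'
import numpy as np, cv2
from plant import get_state, viewer, workorder
def cam(n):
    c=viewer.calibration(n); f=210/np.tan(np.radians(c["vfov"])/2)
    return np.array([[f,0,c["cx"]],[0,f,c["cy"]],[0,0,1]]),np.array(c["dist_coeffs"],float),np.array(c["extrinsics"])
def ray(n,uv):
    K,d,E=cam(n); p=cv2.undistortPoints(np.array(uv,float).reshape(-1,1,2),K,d).reshape(-1,2)
    return E[:3,3],np.c_[p,np.ones(len(p))]@E[:3,:3].T
def onplane(n,uv,z):
    o,r=ray(n,uv); return o+r*((z-o[2])/r[:,2])[:,None]
def cloud(n,dep):
    v,u=np.mgrid[:420,:560]; o,r=ray(n,np.c_[u.ravel(),v.ravel()])
    return (o+r*dep.reshape(-1,1)).reshape(420,560,3)
def snap(n,f):
    p,d=viewer.snapshot(n); cv2.imwrite(f"pics/{f}.png",p[...,::-1]); np.savez(f"pics/{f}.npz",p=p,d=d); return p,d
E
python3 - <<'E'
from h import *
snap("top","t0");snap("side","s0")
for n in("top","side"): print(n,cam(n)[2].round(3).tolist())
print(get_state())
E
```

```text
top [[-0.511, -0.841, 0.18, 0.401], [-0.86, 0.5, -0.102, 0.035], [-0.004, -0.207, -0.978, 1.093], [0.0, 0.0, 0.0, 1.0]]
side [[-0.999, -0.025, 0.038, 0.537], [-0.046, 0.529, -0.848, 0.75], [0.0, -0.848, -0.529, 0.628], [0.0, 0.0, 0.0, 1.0]]
{'clock': 0.1, 'q': array([-1.213212  ,  0.6898986 , -0.19451986,  1.56621042,  0.15733434,
        0.90248877, -0.21509576]), 'qd': array([-0.00069417, -0.00192602, -0.00065293, -0.00246124, -0.0014819 ,
       -0.00063528, -0.00063752]), 'joint_torque': array([-2.06900295e-03, -5.28499997e+01, -1.27182785e+00, -1.53835952e+01,
       -5.27298474e-02,  1.94143780e-03,  4.11603594e-05]), 'tool_pos': array([0.19872168, 0.59198784, 0.23799906]), 'eef_rot': array([ 1.61137487e-01,  9.86931640e-01, -8.03351451e-04, -5.93618278e-05]), 'contact_force': array([-0.09270147, -0.33787667, -0.36555108]), 'moment': array([ 0.01232151, -0.01895637, -0.00065266]), 'finger_force': 0.0, 'opening': 1.0003462238723115}
```

View pics/t0.png

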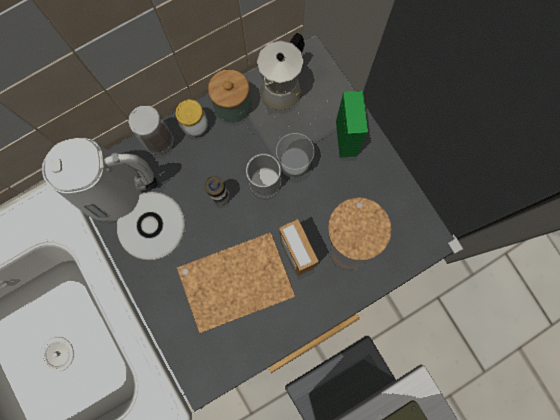

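View pics/s0.png

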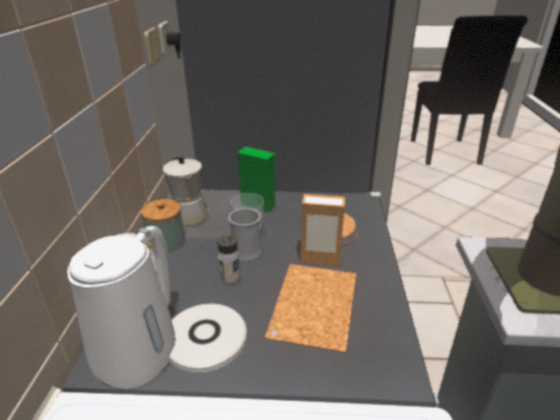

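Top view: the cardboard carton with a white label on its top is at (298,246). The rectangular mat with the eyelet at (185,271) is centred at (236,281). The trivet is at (360,228), the spice jar at (217,190), the glass at (295,155) and the tin at (264,175). The side view shows the carton at (322,230) and the mat at (315,305).

Things that could be taken for the carton: the cardboard carton (298,246) and the green box (350,125). I choose the cardboard one at (298,246). For the mat: the rectangle (236,281), the round trivet (360,228) and the white plate (151,225). I choose the rectangle.

```bash
python3 - <<'E'
from h import *
T=np.load("pics/t0.npz");p=T["p"];P=cloud("top",T["d"])
cv2.imwrite("pics/crop.png",cv2.resize(p[190:300,220:400,::-1],None,fx=4,fy=4,interpolation=cv2.INTER_CUBIC))
hsv=cv2.cvtColor(p,cv2.COLOR_RGB2HSV)
cork=((hsv[...,0]<22)&(hsv[...,1]>90)&(hsv[...,2]>60)&(abs(P[...,2])<.015)).astype(np.uint8)
cork=cv2.morphologyEx(cork,cv2.MORPH_OPEN,np.ones((3,3)))
for c in cv2.findContours(cork,0,1)[0]:
    if cv2.contourArea(c)<800: continue
    w=onplane("top",c.reshape(-1,2),.003)[:,:2].astype(np.float32)
    print("cork",cv2.minAreaRect(w*1000),cv2.boundingRect(c)); print((cv2.boxPoints(cv2.minAreaRect(w))*1000).round(0).tolist())
m=((abs(P[...,2]-.16)<.012)).astype(np.uint8)
n,l,s,ce=cv2.connectedComponentsWithStats(m)
for i in range(1,n):
    if s[i,4]>60:
        v,u=np.where(l==i); 
        hull=cv2.convexHull(np.c_[u,v].astype(np.int32)); w=onplane("top",hull.reshape(-1,2),.16)[:,:2].astype(np.float32)
        print("z16",s[i],cv2.minAreaRect(w*1000),(cv2.boxPoints(cv2.minAreaRect(w))*1000).round(0).tolist())
for nm,u,v,r in(("jar",217,190,14),("glass",295,155,20),("tin",264,175,18)):
    q=P[v-r:v+r,u-r:u+r].reshape(-1,3); q=q[q[:,2]>.085]; print(nm,q[:,:].min(0).round(3),q.max(0).round(3))
E
```

```text
cork ((509.5756530761719, 97.71278381347656), (220.63575744628906, 150.43167114257812), 80.13069915771484) (178, 233, 117, 100)
[[417.0, 2.0], [565.0, -24.0], [603.0, 194.0], [454.0, 219.0]]
cork ((471.26483154296875, -195.9907989501953), (138.2754364013672, 136.7895050048828), 59.07149887084961) (328, 198, 63, 62)
[[377.0, -220.0], [494.0, -290.0], [565.0, -172.0], [448.0, -102.0]]
z16 [   0    0  307  172 1979] ((932.827880859375, 30.467437744140625), (16.87554168701172, 724.4970092773438), 0.032803356647491455) [[924.0, 393.0], [925.0, -332.0], [941.0, -332.0], [941.0, 393.0]]
z16 [ 437    0  123  168 1369] ((574.720458984375, -585.0101318359375), (434.4870910644531, 19.861270904541016), 0.13170385360717773) [[357.0, -576.0], [358.0, -595.0], [792.0, -594.0], [792.0, -575.0]]
z16 [ 257   41   46   42 1366] ((836.246826171875, -209.1259765625), (93.30101013183594, 90.52224731445312), 42.53779983520508) [[771.0, -207.0], [832.0, -274.0], [901.0, -211.0], [840.0, -144.0]]
z16 [343  91  25  45 888] ((661.633544921875, -281.1846618652344), (41.92631912231445, 93.44966125488281), 63.89728546142578) [[610.0, -279.0], [694.0, -321.0], [713.0, -283.0], [629.0, -242.0]]
z16 [134 158  13  14  73] ((784.9791259765625, 137.43731689453125), (18.88461685180664, 23.54685401916504), 20.84741973876953) [[772.0, 145.0], [780.0, 123.0], [798.0, 130.0], [790.0, 152.0]]
z16 [ 64 165  53  39 348] ((785.9439086914062, 238.65594482421875), (48.512454986572266, 118.06527709960938), 3.370500326156616) [[758.0, 296.0], [765.0, 178.0], [814.0, 181.0], [807.0, 299.0]]
z16 [ 279  220   39   51 1025] ((493.403564453125, -47.0253791809082), (40.51966857910156, 90.2117919921875), 84.63521575927734) [[447.0, -63.0], [536.0, -71.0], [540.0, -31.0], [450.0, -23.0]]
jar [0.401 0.013 0.085] [0.711 0.054 1.093]
glass [ 0.401 -0.189  0.085] [0.716 0.035 1.093]
tin [ 0.401 -0.111  0.085] [0.705 0.035 1.093]
```

View pics/crop.png

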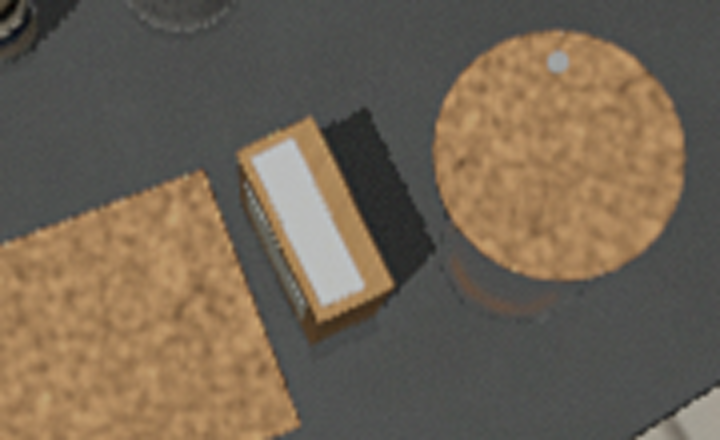

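The crop shows the plain cardboard carton, with a pale top label and its broad face towards the rectangle. The trivet with its own stud lies on the far side. Next I check the path height and the positions of the neighbours.

```bash
python3 - <<'E'
from h import *
for n,f in(("top","t0"),("side","s0")):
    T=np.load(f"pics/{f}.npz");P=cloud(n,T["d"]);ok=T["d"]>0
    for y in np.arange(-.3,.7,.1):
        m=ok&(P[...,1]>=y)&(P[...,1]<y+.1)
        print(n,round(y,1),[round(float(P[m&(P[...,0]>=x)&(P[...,0]<x+.1)][:,2].max(initial=-1)),2) for x in np.arange(.1,.8,.1)])
for nm,u,v,z in(("jar",215,184,.105),("glass",296,149,.092),("tin",264,170,.098)): print(nm,onplane("top",[[u,v]],z).round(3))
E
```

```text
top -0.3 [-0.84, -0.84, 0.01, 0.01, 0.01, 0.16, 0.16]
top -0.2 [0.0, -0.84, 0.01, 0.01, 0.01, 0.1, 0.15]
top -0.1 [0.02, -0.06, 0.0, 0.16, 0.16, 0.1, 0.1]
top 0.0 [0.01, -0.06, 0.01, 0.01, 0.01, 0.11, 0.11]
top 0.1 [-0.28, -0.06, 0.0, 0.01, 0.01, 0.02, 0.22]
top 0.2 [-0.84, -0.84, 0.01, 0.01, 0.01, 0.03, 0.23]
top 0.3 [-0.85, -0.84, 0.01, 0.01, 0.01, 0.02, 0.1]
top 0.4 [-0.85, -0.85, 0.01, 0.01, -0.15, -0.15, 0.01]
top 0.5 [-1.0, -0.85, -0.05, -0.07, -0.14, -0.15, -0.0]
top 0.6 [-1.0, -1.0, -1.0, -0.15, -0.15, -0.15, -0.08]
side -0.3 [-1.0, -1.0, 0.0, 0.01, 0.0, 0.16, 0.16]
side -0.2 [0.0, -1.0, 0.0, 0.01, 0.0, 0.1, 0.15]
side -0.1 [0.01, -1.0, 0.0, 0.16, 0.16, 0.1, 0.1]
side 0.0 [0.01, -1.0, 0.0, 0.01, 0.01, 0.11, 0.11]
side 0.1 [0.01, -1.0, 0.0, 0.01, 0.01, 0.02, 0.22]
side 0.2 [-1.0, -1.0, 0.0, 0.01, 0.01, 0.02, 0.23]
side 0.3 [-1.0, -1.0, 0.01, 0.01, 0.01, 0.01, 0.12]
side 0.4 [-1.0, -1.0, -1.0, -1.0, -1.0, -1.0, -1.0]
side 0.5 [-1.0, -1.0, -1.0, -1.0, -1.0, -1.0, -1.0]
side 0.6 [-1.0, -1.0, -1.0, -1.0, -1.0, -1.0, -1.0]
jar [[0.692 0.03  0.105]]
glass [[ 0.675 -0.153  0.092]]
tin [[ 0.669 -0.072  0.098]]
```

>>> {"fn": "step_arm", "kwargs": {
  "motion": [
    {"wz":0.213,"claw":40},
    {"wz":0.213,"claw":40},
    {"wz":0.213,"claw":40},
    {"wz":0.213,"claw":40},
    {"wz":0.213,"claw":40}
  ]
}}

```text
$.motion[0]: bad value
```

>>> {"fn": "step_arm", "kwargs": {
  "motion": [
    {"dx":0,"dy":0,"dz":0,"wx":0,"wy":0,"wz":0.213,"claw":40},
    {"dx":0,"dy":0,"dz":0,"wx":0,"wy":0,"wz":0.213,"claw":40},
    {"dx":0,"dy":0,"dz":0,"wx":0,"wy":0,"wz":0.213,"claw":40},
    {"dx":0,"dy":0,"dz":0,"wx":0,"wy":0,"wz":0.213,"claw":40},
    {"dx":0,"dy":0,"dz":0,"wx":0,"wy":0,"wz":0.213,"claw":40}
  ]
}}

```text
clock: 0.6
tool_pos: [0.1986, 0.5923, 0.2383]
eef_rot: [0.478, 0.878, -0.0, 0.0]
contact_force: [0.8, 0.3, 0.2]
opening: 0.569
finger_force: 0.0
```

>>> {"fn": "step_arm", "kwargs": {
  "motion": [
    {"dx":0,"dy":0,"dz":0,"wx":0,"wy":0,"wz":0.212,"claw":40},
    {"dx":0,"dy":0,"dz":0,"wx":0,"wy":0,"wz":0.212,"claw":40},
    {"dx":0,"dy":0,"dz":0,"wx":0,"wy":0,"wz":0.212,"claw":40},
    {"dx":0,"dy":0,"dz":0,"wx":0,"wy":0,"wz":0.212,"claw":40},
    {"dx":0,"dy":0,"dz":0,"wx":0,"wy":0,"wz":0.212,"claw":40},
    {"dx":0,"dy":0,"dz":0,"wx":0,"wy":0,"wz":0.212,"claw":40}
  ]
}}

```text
clock: 1.2
tool_pos: [0.1985, 0.5923, 0.2382]
eef_rot: [0.738, 0.675, -0.0, 0.0]
contact_force: [-0.3, 0.4, -0.1]
opening: 0.452
finger_force: 0.0
```

>>> {"fn": "step_arm", "kwargs": {
  "motion": [
    {"dx":-0.5,"dy":0.35,"dz":0,"wx":0,"wy":0,"wz":0,"claw":40},
    {"dx":-1,"dy":0.7,"dz":0,"wx":0,"wy":0,"wz":0,"claw":40},
    {"dx":-1,"dy":0.7,"dz":0,"wx":0,"wy":0,"wz":0,"claw":40}
  ]
}}

```text
clock: 1.5
tool_pos: [0.2527, 0.5004, 0.2387]
eef_rot: [0.74, 0.672, -0.001, 0.003]
contact_force: [1.3, 0.3, 0.5]
opening: 0.451
finger_force: 0.0
```

>>> {"fn": "step_arm", "kwargs": {
  "motion": [
    {"dx":-0.5,"dy":0.35,"dz":0,"wx":0,"wy":0,"wz":0,"claw":40},
    {"dx":-1,"dy":0.7,"dz":0,"wx":0,"wy":0,"wz":0,"claw":40},
    {"dx":-1,"dy":0.7,"dz":0,"wx":0,"wy":0,"wz":0,"claw":40}
  ]
}}

```text
clock: 1.8
tool_pos: [0.3005, 0.4164, 0.2389]
eef_rot: [0.741, 0.672, -0.001, 0.002]
contact_force: [0.3, -0.7, 0.2]
opening: 0.456
finger_force: 0.0
```

>>> {"fn": "step_arm", "kwargs": {
  "motion": [
    {"dx":-0.5,"dy":0.35,"dz":0,"wx":0,"wy":0,"wz":0,"claw":40},
    {"dx":-1,"dy":0.7,"dz":0,"wx":0,"wy":0,"wz":0,"claw":40},
    {"dx":-1,"dy":0.7,"dz":0,"wx":0,"wy":0,"wz":0,"claw":40}
  ]
}}

```text
clock: 2.1
tool_pos: [0.3487, 0.3322, 0.2389]
eef_rot: [0.741, 0.672, -0.001, 0.002]
contact_force: [1.1, -0.0, 0.3]
opening: 0.451
finger_force: 0.0
```

>>> {"fn": "step_arm", "kwargs": {
  "motion": [
    {"dx":-0.5,"dy":0.35,"dz":0,"wx":0,"wy":0,"wz":0,"claw":40},
    {"dx":-1,"dy":0.7,"dz":0,"wx":0,"wy":0,"wz":0,"claw":40},
    {"dx":-1,"dy":0.7,"dz":0,"wx":0,"wy":0,"wz":0,"claw":40}
  ]
}}

```text
clock: 2.4
tool_pos: [0.3972, 0.2479, 0.239]
eef_rot: [0.741, 0.671, -0.0, 0.002]
contact_force: [0.6, 0.2, -0.3]
opening: 0.452
finger_force: 0.0
```

>>> {"fn": "step_arm", "kwargs": {
  "motion": [
    {"dx":-0.5,"dy":0.25,"dz":0,"wx":0,"wy":0,"wz":0,"claw":40},
    {"dx":-0.9,"dy":0.4,"dz":0,"wx":0,"wy":0,"wz":0,"claw":40},
    {"dx":-0.9,"dy":0.4,"dz":0,"wx":0,"wy":0,"wz":0,"claw":40}
  ]
}}

```text
clock: 2.7
tool_pos: [0.4204, 0.1756, 0.2388]
eef_rot: [0.74, 0.673, -0.001, 0.001]
contact_force: [-0.2, 0.4, -0.1]
opening: 0.456
finger_force: 0.0
```

>>> {"fn": "step_arm", "kwargs": {
  "motion": [
    {"dx":-0.5,"dy":0.25,"dz":0,"wx":0,"wy":0,"wz":0,"claw":40},
    {"dx":-0.9,"dy":0.4,"dz":0,"wx":0,"wy":0,"wz":0,"claw":40},
    {"dx":-0.9,"dy":0.4,"dz":0,"wx":0,"wy":0,"wz":0,"claw":40}
  ]
}}

```text
clock: 3.0
tool_pos: [0.4461, 0.1017, 0.2388]
eef_rot: [0.74, 0.673, -0.0, 0.001]
contact_force: [-0.1, -0.2, -1.0]
opening: 0.457
finger_force: 0.0
```

>>> {"fn": "step_arm", "kwargs": {
  "motion": [
    {"dx":-0.5,"dy":0.25,"dz":0,"wx":0,"wy":0,"wz":0,"claw":40},
    {"dx":-0.9,"dy":0.4,"dz":0,"wx":0,"wy":0,"wz":0,"claw":40},
    {"dx":-0.9,"dy":0.4,"dz":0,"wx":0,"wy":0,"wz":0,"claw":40}
  ]
}}

```text
clock: 3.3
tool_pos: [0.4718, 0.0275, 0.2388]
eef_rot: [0.739, 0.673, -0.0, 0.001]
contact_force: [-1.0, -0.2, -0.1]
opening: 0.451
finger_force: 0.0
```

>>> {"fn": "step_arm", "kwargs": {
  "motion": [
    {"dx":-0.5,"dy":0.15,"dz":0,"wx":0,"wy":0,"wz":0,"claw":40},
    {"dx":-0.9,"dy":0.3,"dz":0,"wx":0,"wy":0,"wz":0,"claw":40},
    {"dx":-0.9,"dy":0.3,"dz":0,"wx":0,"wy":0,"wz":0,"claw":40}
  ]
}}

```text
clock: 3.6
tool_pos: [0.4893, -0.046, 0.2388]
eef_rot: [0.739, 0.673, 0.0, 0.001]
contact_force: [-0.1, -0.1, -0.6]
opening: 0.457
finger_force: 0.0
```

>>> {"fn": "step_arm", "kwargs": {
  "motion": [
    {"dx":-0.5,"dy":0,"dz":0,"wx":0,"wy":0,"wz":0,"claw":40},
    {"dx":-0.9,"dy":0,"dz":0,"wx":0,"wy":0,"wz":0,"claw":40},
    {"dx":-0.9,"dy":0,"dz":0,"wx":0,"wy":0,"wz":0,"claw":40},
    {"dx":-0.9,"dy":0,"dz":0,"wx":0,"wy":0,"wz":0,"claw":40}
  ]
}}

```text
clock: 4.0
tool_pos: [0.482, -0.113, 0.2386]
eef_rot: [0.737, 0.676, 0.001, -0.001]
contact_force: [0.3, 0.5, -0.2]
opening: 0.454
finger_force: 0.0
```

>>> {"fn": "step_arm", "kwargs": {
  "motion": [
    {"dx":0,"dy":0.06,"dz":0.5,"wx":0,"wy":0,"wz":0,"claw":40},
    {"dx":0,"dy":0.06,"dz":1,"wx":0,"wy":0,"wz":0,"claw":40},
    {"dx":0,"dy":0.06,"dz":1,"wx":0,"wy":0,"wz":0,"claw":40}
  ]
}}

```text
clock: 4.3
tool_pos: [0.4839, -0.1116, 0.155]
eef_rot: [0.736, 0.677, -0.002, -0.004]
contact_force: [0.8, 1.4, 0.2]
opening: 0.456
finger_force: 0.0
```

>>> {"fn": "step_arm", "kwargs": {
  "motion": [
    {"dx":0,"dy":0,"dz":0.2,"wx":0,"wy":0,"wz":0,"claw":40},
    {"dx":0,"dy":0,"dz":0.27,"wx":0,"wy":0,"wz":0,"claw":40},
    {"dx":0,"dy":0,"dz":0.27,"wx":0,"wy":0,"wz":0,"claw":40}
  ]
}}

```text
clock: 4.6
tool_pos: [0.4868, -0.1142, 0.1377]
eef_rot: [0.737, 0.676, 0.0, -0.0]
contact_force: [0.3, -1.1, 0.9]
opening: 0.455
finger_force: 0.0
```

```bash
python3 - <<'E'
from h import *
snap("top","t1")
s=get_state();print(s["tool_pos"],s["eef_rot"])
E
```

```text
[ 0.48700896 -0.11463655  0.13809299] [7.37162259e-01 6.75715537e-01 5.19846530e-04 2.15438873e-04]
```

View pics/t1.png

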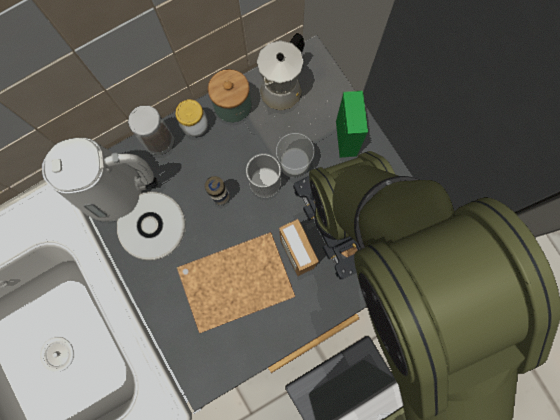

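The picture shows the gripper standing at (330,245) on the trivet side of the untouched carton at (298,246), so I start the push.

>>> {"fn": "step_arm", "kwargs": {
  "motion": [
    {"dx":0.2,"dy":0,"dz":0,"wx":0,"wy":0,"wz":0,"claw":40},
    {"dx":0.35,"dy":0,"dz":0,"wx":0,"wy":0,"wz":0,"claw":40},
    {"dx":0.45,"dy":0,"dz":0,"wx":0,"wy":0,"wz":0,"claw":40},
    {"dx":0.55,"dy":0,"dz":0,"wx":0,"wy":0,"wz":0,"claw":40},
    {"dx":0.65,"dy":0,"dz":0,"wx":0,"wy":0,"wz":0,"claw":40},
    {"dx":0.75,"dy":0,"dz":0,"wx":0,"wy":0,"wz":0,"claw":40}
  ]
}}

```text
clock: 5.25
tool_pos: [0.4918, -0.0553, 0.1372]
eef_rot: [0.738, 0.675, 0.0, 0.0]
contact_force: [0.3, 0.6, 0.3]
opening: 0.451
finger_force: 0.0
```

```bash
python3 - <<'E'
from h import *
snap("side","s1")
E
```

```text
(no output)
```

View pics/s1.png

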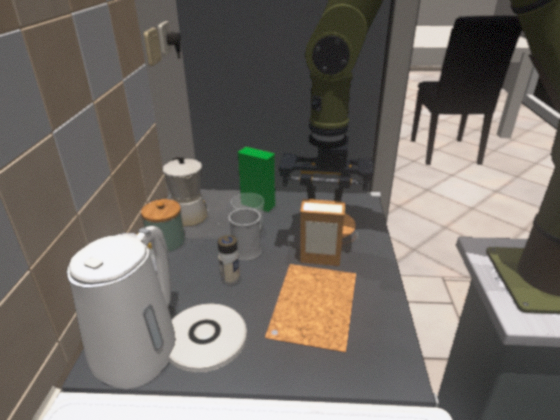

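The carton at (322,232) leans towards the mat with the fingers behind its top. I continue the push and then stop so it falls freely.

>>> {"fn": "step_arm", "kwargs": {
  "motion": [
    {"dx":0.1,"dy":0,"dz":0,"wx":0,"wy":0,"wz":0,"claw":40},
    {"dx":0.2,"dy":0,"dz":0,"wx":0,"wy":0,"wz":0,"claw":40},
    {"dx":0.3,"dy":0,"dz":0,"wx":0,"wy":0,"wz":0,"claw":40},
    {"dx":0.4,"dy":0,"dz":0,"wx":0,"wy":0,"wz":0,"claw":40},
    {"dx":0.4,"dy":0,"dz":0,"wx":0,"wy":0,"wz":0,"claw":40},
    {"dx":0.2,"dy":0,"dz":0,"wx":0,"wy":0,"wz":0,"claw":40},
    {"dx":0,"dy":0,"dz":0,"wx":0,"wy":0,"wz":0,"claw":40},
    {"dx":-0.4,"dy":0,"dz":0,"wx":0,"wy":0,"wz":0,"claw":40}
  ]
}}

```text
clock: 6.1
tool_pos: [0.4893, -0.0861, 0.137]
eef_rot: [0.736, 0.677, 0.001, -0.0]
contact_force: [0.4, -0.8, 0.1]
opening: 0.451
finger_force: 0.0
```

>>> {"fn": "step_arm", "kwargs": {
  "motion": [
    {"dx":-0.4,"dy":0,"dz":0,"wx":0,"wy":0,"wz":0,"claw":40},
    {"dx":-0.5,"dy":0,"dz":0,"wx":0,"wy":0,"wz":0,"claw":40},
    {"dx":-0.5,"dy":0,"dz":0,"wx":0,"wy":0,"wz":0,"claw":40}
  ]
}}

```text
clock: 6.4
tool_pos: [0.485, -0.129, 0.1371]
eef_rot: [0.739, 0.674, -0.0, 0.0]
contact_force: [-0.4, 0.9, -0.3]
opening: 0.451
finger_force: 0.0
```

```bash
python3 - <<'E'
from h import *
snap("side","s2");snap("top","t2")
a=np.load("pics/s2.npz")["p"];b=np.load("pics/t2.npz")["p"]
cv2.imwrite("pics/c2.png",np.hstack([a[140:400,200:440],b[150:410,150:460]])[...,::-1])
T=np.load("pics/t2.npz");P=cloud("top",T["d"])
m=((abs(P[...,2]-.043)<.012)&(P[...,0]>.38)&(P[...,0]<.63)&(P[...,1]>-.08)&(P[...,1]<.25)).astype(np.uint8)
m=cv2.morphologyEx(m,cv2.MORPH_OPEN,np.ones((3,3)))
for c in cv2.findContours(m,0,1)[0]:
    if cv2.contourArea(c)<500: continue
    w=onplane("top",c.reshape(-1,2),.043)[:,:2].astype(np.float32); r=cv2.minAreaRect(w*1000)
    print(r,cv2.boxPoints(r).round(0).tolist())
E
```

```text
((502.91412353515625, 57.57263946533203), (159.75473022460938, 90.52828979492188), 85.48930358886719) [[452.0, -18.0], [542.0, -26.0], [554.0, 134.0], [464.0, 141.0]]
```

View pics/c2.png

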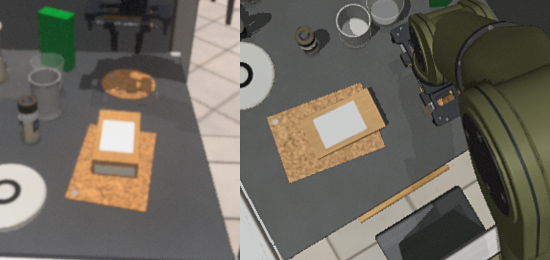

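The left half (side view) and right half (top view) both show the carton lying on its broad face. It is at about (120,140) left and (340,125) right, with only its bottom end still over the mat's near edge. The jar, glass and tin are standing. I lower behind the bottom end and push about 40 mm.

>>> {"fn": "step_arm", "kwargs": {
  "motion": [
    {"dx":0,"dy":0.04,"dz":0.5,"wx":0,"wy":0,"wz":0,"claw":40},
    {"dx":0,"dy":0.04,"dz":1,"wx":0,"wy":0,"wz":0,"claw":40},
    {"dx":0,"dy":0.04,"dz":1,"wx":0,"wy":0,"wz":0,"claw":40}
  ]
}}

```text
clock: 6.8
tool_pos: [0.4859, -0.1247, 0.0532]
eef_rot: [0.736, 0.676, -0.002, -0.004]
contact_force: [-1.8, 1.6, -0.3]
opening: 0.451
finger_force: 0.0
```

>>> {"fn": "step_arm", "kwargs": {
  "motion": [
    {"dx":0,"dy":0,"dz":0.3,"wx":0,"wy":0,"wz":0,"claw":40},
    {"dx":0,"dy":0,"dz":0.48,"wx":0,"wy":0,"wz":0,"claw":40},
    {"dx":0,"dy":0,"dz":0.48,"wx":0,"wy":0,"wz":0,"claw":40}
  ]
}}

```text
clock: 7.1
tool_pos: [0.4882, -0.1267, 0.0184]
eef_rot: [0.737, 0.676, -0.0, -0.001]
contact_force: [0.5, 0.0, 0.4]
opening: 0.449
finger_force: 0.0
```

>>> {"fn": "step_arm", "kwargs": {
  "motion": [
    {"dx":0.3,"dy":0,"dz":0,"wx":0,"wy":0,"wz":0,"claw":40},
    {"dx":0.6,"dy":0,"dz":0,"wx":0,"wy":0,"wz":0,"claw":40},
    {"dx":0.9,"dy":0,"dz":0,"wx":0,"wy":0,"wz":0,"claw":40},
    {"dx":1,"dy":0,"dz":0,"wx":0,"wy":0,"wz":0,"claw":40},
    {"dx":1,"dy":0,"dz":0,"wx":0,"wy":0,"wz":0,"claw":40}
  ]
}}

```text
clock: 7.6
tool_pos: [0.4963, -0.0467, 0.0197]
eef_rot: [0.737, 0.676, 0.001, 0.0]
contact_force: [0.8, 0.4, 0.2]
opening: 0.45
finger_force: 0.0
```

>>> {"fn": "step_arm", "kwargs": {
  "motion": [
    {"dx":0.1,"dy":0,"dz":0,"wx":0,"wy":0,"wz":0,"claw":40},
    {"dx":0.2,"dy":0,"dz":0,"wx":0,"wy":0,"wz":0,"claw":40},
    {"dx":0.3,"dy":0,"dz":0,"wx":0,"wy":0,"wz":0,"claw":40},
    {"dx":0.4,"dy":0,"dz":0,"wx":0,"wy":0,"wz":0,"claw":40},
    {"dx":0.5,"dy":0,"dz":0,"wx":0,"wy":0,"wz":0,"claw":40},
    {"dx":0.6,"dy":0,"dz":0,"wx":0,"wy":0,"wz":0,"claw":40},
    {"dx":0.65,"dy":0,"dz":0,"wx":0,"wy":0,"wz":0,"claw":40},
    {"dx":0.65,"dy":0,"dz":0,"wx":0,"wy":0,"wz":0,"claw":40}
  ]
}}

```text
clock: 8.4
tool_pos: [0.5002, 0.0051, 0.0186]
eef_rot: [0.737, 0.676, 0.0, -0.0]
contact_force: [-0.3, -0.3, -0.9]
opening: 0.452
finger_force: 0.0
```

>>> {"fn": "step_arm", "kwargs": {
  "motion": [
    {"dx":-0.2,"dy":0,"dz":0,"wx":0,"wy":0,"wz":0,"claw":40},
    {"dx":-0.6,"dy":0,"dz":0,"wx":0,"wy":0,"wz":0,"claw":40},
    {"dx":-1,"dy":0,"dz":-0.2,"wx":0,"wy":0,"wz":0,"claw":40},
    {"dx":-1,"dy":0,"dz":-0.6,"wx":0,"wy":0,"wz":0,"claw":40},
    {"dx":-1,"dy":0,"dz":-1,"wx":0,"wy":0,"wz":0,"claw":40},
    {"dx":-1,"dy":0,"dz":-1,"wx":0,"wy":0,"wz":0,"claw":40}
  ]
}}

```text
clock: 9.0
tool_pos: [0.4951, -0.0765, 0.1017]
eef_rot: [0.738, 0.675, 0.002, 0.002]
contact_force: [1.0, 0.1, 0.6]
opening: 0.45
finger_force: 0.0
```

```bash
python3 - <<'E'
from h import *
snap("side","s3");snap("top","t3")
a=np.load("pics/s3.npz")["p"];b=np.load("pics/t3.npz")["p"]
cv2.imwrite("pics/c3.png",np.hstack([a[140:400,200:440],b[150:410,150:460]])[...,::-1])
T=np.load("pics/t3.npz");P=cloud("top",T["d"])
m=((abs(P[...,2]-.043)<.012)&(P[...,0]>.38)&(P[...,0]<.63)&(P[...,1]>-.06)&(P[...,1]<.25)).astype(np.uint8)
m=cv2.morphologyEx(m,cv2.MORPH_OPEN,np.ones((3,3)))
t=np.radians(80.13);R=np.array([[np.sin(t),-np.cos(t)],[np.cos(t),np.sin(t)]])
for c in cv2.findContours(m,0,1)[0]:
    if cv2.contourArea(c)<500: continue
    w=onplane("top",c.reshape(-1,2),.043)[:,:2].astype(np.float32); r=cv2.minAreaRect(w*1000)
    print(r); print("corners in mat frame",((cv2.boxPoints(r)-[509.6,97.7])@R.T).round(0).tolist())
s=get_state();print(s["clock"],s["tool_pos"])
E
```

```text
((507.33099365234375, 96.27627563476562), (158.35804748535156, 91.31117248535156), 84.77043914794922)
corners in mat frame [[-41.0, -84.0], [50.0, -77.0], [37.0, 81.0], [-54.0, 73.0]]
9.1 [ 0.49343556 -0.07570711  0.09900144]
```

View pics/c3.png

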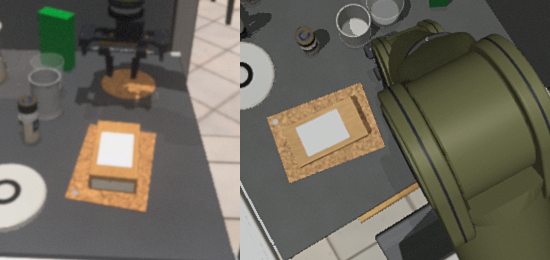

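Both halves show the carton lying wholly on the mat, at (115,160) left and (325,135) right. Its margins are about 20 mm or more on every side, and the jar, glass and tin are unmoved. I back off further and then hand in.

>>> {"fn": "step_arm", "kwargs": {
  "motion": [
    {"dx":-0.3,"dy":0,"dz":-0.5,"wx":0,"wy":0,"wz":0,"claw":40},
    {"dx":-0.3,"dy":0,"dz":-1,"wx":0,"wy":0,"wz":0,"claw":40},
    {"dx":-0.3,"dy":0,"dz":-1,"wx":0,"wy":0,"wz":0,"claw":40},
    {"dx":-0.3,"dy":0,"dz":-1,"wx":0,"wy":0,"wz":0,"claw":40}
  ]
}}

```text
clock: 9.5
tool_pos: [0.4909, -0.0994, 0.1781]
eef_rot: [0.737, 0.676, 0.0, -0.0]
contact_force: [-0.5, 0.1, -0.1]
opening: 0.453
finger_force: 0.0
```

```bash
python3 -c "
from plant import workorder
print(workorder.finish_job())"
```

```text
the job is handed in; nothing more can be done
None
```

The carton was tipped onto its broad face and pushed along until all of it lay on the rectangular mat; the jar, glass and tin are still standing in place, the arm is clear, and the job was handed in at 9.5 s.

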